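# Line up drain sleeves by height beside the sink drain

## Robot

A 6-joint arm with a two-finger parallel gripper is mounted at the origin on the work surface. World frame = base frame: x ahead of the robot, y to its left, z up, the work surface at z = 0. Lengths are in mm, angles in rad, forces in N, time in s.
With the tool pointing down it reaches from about 350 to 775 mm from the base axis. Payload 7.3 kg.
Tool frame: the origin (TCP) lies between the finger pads; the fingertips stand 14 mm ahead of it and the grasp point (between the pads) lies 5 mm behind it; y points along the fingers, z is the direction in which the jaws open and shut, and the axes are right-handed (so a half turn about y gives the same grasp; the last joint's range is limited). The gripper opens to 92 mm and grips with 3 to 60 N. Pads are 19 mm wide; open, the fingers measure 130 mm over their backs; the gripper's body (75 mm by 190 mm) begins 47 mm behind the grasp point.
Start: joints at [-1.463, 0.342, 1.524, -0, 1.275, -0.146], TCP at [131.841, -508.194, 240.741] pointing down, gripper open.
Joint ranges: [-2.53, 2.53], [-0.77, 2.02], [0.04, 2.7], [-1, 4.14], [0.28, 2.66], [-3.11, 3.11]. Speed limits (rad/s): [2.57, 2.57, 3.14, 3.14, 3.14, 3.14].

## Interface

Orientations are given as [roll, pitch, yaw] about the fixed x, y, z axes, in that order (R = Rz(yaw) Ry(pitch) Rx(roll)).
In Python, from plant import bot, vision, order gives the robot as it stands.
- The arm moves only by the tool apply_moves, never from a script. Its argument "rows" is a list of rows, each a list of 3 entries, a list of its own where there are three numbers: the shift along the tool's x, y, z in cm, then the turn about the tool's y in rad, then the finger opening in cm, from 0 to 9.18. A call has 1 to 5 rows; each row is the pose to reach, as a shift and turn from the pose measured when the call began, along the tool's axes at that moment; what a row does not reach only later rows make up. A row lasts 1/8 s, in which the tool goes at most 62.5 mm and 10.7 degrees, less where a joint would pass 70% of its speed; a pose out of reach is approached as far as the arm can. A call with a gripper value outside its range is refused whole. The fingers move at their own pace and stop on an object; the grip force is fixed at half the most. Time passes only in rows, so rows that repeat a pose let the fingers close. It gives the time, the measured TCP pose, the force and the opening at its end, in the units of the state.
- bot.get_obs(): the state, without advancing time (a new reading comes with each control period).
- vision.capture(name): name is "scene" or "top"; returns the picture (384x512x3 uint8, red, green, blue); there is no depth.
- vision.camera_info(name): a dict with "mtx" (3x3 intrinsics, pixels), "distortion" ([k1, k2, p1, p2, k3] as OpenCV has them; the pictures are not rectified), "rvec" (rotation vector, rad) and "tvec" (3), from world to camera coordinates, as OpenCV has them. Camera axes: x right, y down, z forward; pixel columns grow to the right and rows downward; lengths in mm; the calibration is good to about 2 mm. A picture is of the moment at which its call begins. camera_info takes no time and is no camera call.
- order.close_job(): hands the job in, once; it reports no verdict.
The state is a dict: "time": time; "joint_positions": joint angles; "dq": joint speeds; "tau": joint torques, N m; "tool_pos": TCP position; "tcp_rot": TCP orientation; "contact_force": force on the tool from outside, world axes, zero at the start; "moment": the same for the moment, N m; "grip_width": finger opening in mm.
Only numpy, scipy, OpenCV 4.12 (cv2) and the standard library are available. Lean on these libraries where they do the work, as an engineer would, in place of code of your own. Each camera call takes 0.05 s, during which the arm holds its last target.

## Task

Line up the four steel drain sleeves on the display board in order of height, one upright on the middle of each black rubber pad: the tallest on the pad next to the big steel sink drain, then step by step down to the shortest at the far end. Set each one down on its pad; do not drop it or throw it about.

Things in the scene. Friction and masses are not known exactly. Their poses are not given: they have to be found in the camera images.
- sleeve_a_mid (a point): The centre, half-way up and on the axis, of a loose upright plain steel drain sleeve (shortest, wide): a smooth round cup 50 mm high and 54 mm across, open at the top, wall 4 mm, closed flat foot 25 mm below this point. Stands on the table at the start. z is its axis, up. Best gripped by its side from above, about 25 mm below the rim (lower on the tall ones the rim would meet the body of the gripper); about 0.1 to 0.2 kg.
- sleeve_b_mid (a point): The centre, half-way up and on the axis, of a loose upright plain steel drain sleeve (second shortest, the slimmest, with thread rings at its foot): a smooth round cup 66 mm high and 40 mm across, open at the top, wall 4 mm, closed flat foot 33 mm below this point. Stands on the table at the start. z is its axis, up. Best gripped by its side from above, about 25 mm below the rim (lower on the tall ones the rim would meet the body of the gripper); about 0.1 to 0.2 kg.
- sleeve_c_mid (a point): The centre, half-way up and on the axis, of a loose upright plain steel drain sleeve (second tallest, the widest): a smooth round cup 82 mm high and 56 mm across, open at the top, wall 4 mm, closed flat foot 41 mm below this point. Stands on the table at the start. z is its axis, up. Best gripped by its side from above, about 25 mm below the rim (lower on the tall ones the rim would meet the body of the gripper); about 0.1 to 0.2 kg.
- sleeve_d_mid (a point): The centre, half-way up and on the axis, of a loose upright plain steel drain sleeve (tallest, fairly slim): a smooth round cup 98 mm high and 46 mm across, open at the top, wall 4 mm, closed flat foot 49 mm below this point. Stands on the table at the start. z is its axis, up. Best gripped by its side from above, about 25 mm below the rim (lower on the tall ones the rim would meet the body of the gripper); about 0.1 to 0.2 kg.
- pad_1: One of four alike black rubber pads in a row on the display board: a fixed disc 66 mm across, 4 mm thick. Origin: centre of its underside; its top is 4 mm higher, that is 10 mm above the table. The pads' numbers say nothing of their order in the row.
- pad_2: One of four alike black rubber pads in a row on the display board: a fixed disc 66 mm across, 4 mm thick. Origin: centre of its underside; its top is 4 mm higher, that is 10 mm above the table. The pads' numbers say nothing of their order in the row.
- pad_3: One of four alike black rubber pads in a row on the display board: a fixed disc 66 mm across, 4 mm thick. Origin: centre of its underside; its top is 4 mm higher, that is 10 mm above the table. The pads' numbers say nothing of their order in the row.
- pad_4: One of four alike black rubber pads in a row on the display board: a fixed disc 66 mm across, 4 mm thick. Origin: centre of its underside; its top is 4 mm higher, that is 10 mm above the table. The pads' numbers say nothing of their order in the row.
- board: The fixed aluminium display board that carries the row of pads: 75 mm by 395 mm by 6 mm, lying on the table. Origin: centre of its underside. Its y axis runs along the row (roughly the table's left-right direction), z up; pads about 95 mm apart lie along its y axis.
- drain: The fixed large steel sink drain, 115 mm high and 94 mm across, with a black strainer face on top and a side outlet with a black cap that points away from the robot. It stands in line with the row, 270 mm from the board's centre, beyond one end of the board or the other. Origin: centre of its underside. (A smaller 72 mm wide, 85 mm high tin stands beyond the other end.)
Things that resemble listed ones, but are neither listed nor needed, are in the scene too. Leave any green look-alike of the part that bears sleeve_b_mid alone. What is shaped like the part that bears sleeve_c_mid but turquoise is not meant.

How it is judged (in metres and radians):
At the end, for the whole second after the job is handed in: Each sleeve stands upright (within 0.08 rad) and still on its own pad, its centre within 13 mm of the pad's centre and its foot on the pad (within 4 mm in height); counted from the drain's end of the board the sleeves go tallest (98 mm), 82 mm, 66 mm, shortest (50 mm) ((horizontal distance between sleeve_a_mid and pad_1 below 0.013 m or horizontal distance between sleeve_a_mid and pad_2 below 0.013 m or horizontal distance between sleeve_a_mid and pad_3 below 0.013 m or horizontal distance between sleeve_a_mid and pad_4 below 0.013 m) and height (world z) of sleeve_a_mid between 0.031 and 0.039 m and angle between each of sleeve_a_mid, sleeve_b_mid, sleeve_c_mid, sleeve_d_mid's own z axis and vertical below 0.08 rad and linear speed of each of sleeve_a, sleeve_b, sleeve_c, sleeve_d below 0.02 m/s and angular speed of each of sleeve_a, sleeve_b, sleeve_c, sleeve_d below 0.1 rad/s and (horizontal distance between sleeve_b_mid and pad_1 below 0.013 m or horizontal distance between sleeve_b_mid and pad_2 below 0.013 m or horizontal distance between sleeve_b_mid and pad_3 below 0.013 m or horizontal distance between sleeve_b_mid and pad_4 below 0.013 m) and height (world z) of sleeve_b_mid between 0.039 and 0.047 m and (horizontal distance between sleeve_c_mid and pad_1 below 0.013 m or horizontal distance between sleeve_c_mid and pad_2 below 0.013 m or horizontal distance between sleeve_c_mid and pad_3 below 0.013 m or horizontal distance between sleeve_c_mid and pad_4 below 0.013 m) and height (world z) of sleeve_c_mid between 0.047 and 0.055 m and (horizontal distance between sleeve_d_mid and pad_1 below 0.013 m or horizontal distance between sleeve_d_mid and pad_2 below 0.013 m or horizontal distance between sleeve_d_mid and pad_3 below 0.013 m or horizontal distance between sleeve_d_mid and pad_4 below 0.013 m) and height (world z) of sleeve_d_mid between 0.055 and 0.063 m and ((y of drain in the frame of board above 0 m and y of sleeve_a_mid in the frame of board below -0.1 m and y of sleeve_b_mid in the frame of board between -0.09 and -0.01 m and y of sleeve_c_mid in the frame of board between 0.01 and 0.09 m and y of sleeve_d_mid in the frame of board above 0.1 m) or (y of drain in the frame of board below 0 m and y of sleeve_d_mid in the frame of board below -0.1 m and y of sleeve_c_mid in the frame of board between -0.09 and -0.01 m and y of sleeve_b_mid in the frame of board between 0.01 and 0.09 m and y of sleeve_a_mid in the frame of board above 0.1 m))); the robot touches nothing.
It fails at once if a sleeve was dropped or knocked down (moving faster than 0.5 m/s out of the fingers) (linear speed of sleeve_a above 0.5 m/s and contact force between sleeve_a and the fingers below 0.05 N).
It fails at once if a sleeve was dropped or knocked down (moving faster than 0.5 m/s out of the fingers) (linear speed of sleeve_b above 0.5 m/s and contact force between sleeve_b and the fingers below 0.05 N).
It fails at once if a sleeve was dropped or knocked down (moving faster than 0.5 m/s out of the fingers) (linear speed of sleeve_c above 0.5 m/s and contact force between sleeve_c and the fingers below 0.05 N).
It fails at once if a sleeve was dropped or knocked down (moving faster than 0.5 m/s out of the fingers) (linear speed of sleeve_d above 0.5 m/s and contact force between sleeve_d and the fingers below 0.05 N).
It also fails if it takes over 112 s, if anything falls off the work surface, if the arm or the gripper's body presses on something with over 40 N, if the wrist force passes 120 N, or if a joint passes its speed limit or range.

## Working session

There is one attempt and no reset: what is moved stays moved. The work goes in short steps, Python scripts to look and compute and a tool call to move; the robot and the scene stay as the last step left them, time stands still between calls to the robot, and variables do not carry over. Pictures are saved under pics/ and viewed, and the job is handed in when it is done.

Besides the shell and the picture viewer there is one more tool, called by a JSON object that holds its "api" and its "payload", one argument or row to a line. apply_moves: Moves the arm, as the interface text tells. Its arguments: {"type":"object","properties":{"rows":{"type":"array","items":{"type":"array"}}},"required":["rows"]}

```bash
ls; mkdir -p pics; python3 - <<'E'
from plant import bot, vision, order
import cv2
print(bot.get_obs())
for n in("scene","top"):
    im=vision.capture(n); cv2.imwrite(f"pics/{n}0.png",cv2.cvtColor(im,cv2.COLOR_RGB2BGR)); print(vision.camera_info(n))
E
```

```text
pics
{'time': 0.0, 'joint_positions': array([-1.46301291e+00,  3.42722761e-01,  1.52503601e+00, -2.28555252e-05,
        1.27535726e+00, -1.45980384e-01]), 'dq': array([-4.05752684e-04,  1.10894820e-03, -3.52772739e-04,  2.54343025e-05,
        2.45921851e-04, -7.07896845e-04]), 'tau': array([ 2.95395446e-03, -4.31244206e+01, -2.44215006e+01,  7.19854049e-02,
        5.60346083e-02, -1.53154861e-04]), 'tool_pos': array([ 131.7840515 , -507.79488132,  240.03828114]), 'tcp_rot': array([-1.57230668e+00,  1.99971582e-04, -2.88782233e+00]), 'contact_force': array([0.03152688, 1.18363042, 0.66665665]), 'moment': array([-0.01876912,  0.00173971, -0.05528042]), 'grip_width': 92.22118956257627}
{'mtx': array([[394.67347326,   0.        , 252.21070797],
       [  0.        , 394.67347326, 199.33518287],
       [  0.        ,   0.        ,   1.        ]]), 'distortion': array([0.03939301, 0.        , 0.        , 0.        , 0.        ]), 'rvec': array([ 1.29718296,  2.51836511, -0.67993989]), 'tvec': array([ 304.84441819, -322.24671019, 1175.80316826])}
{'mtx': array([[367.54312536,   0.        , 251.7545412 ],
       [  0.        , 367.54312536, 194.66135182],
       [  0.        ,   0.        ,   1.        ]]), 'distortion': array([-0.10821476,  0.        ,  0.        ,  0.        ,  0.        ]), 'rvec': array([ 2.15813804, -2.11911222,  0.17128646]), 'tvec': array([-55.31491605, 526.47970145, 912.17707903])}
```

View pics/scene0.png

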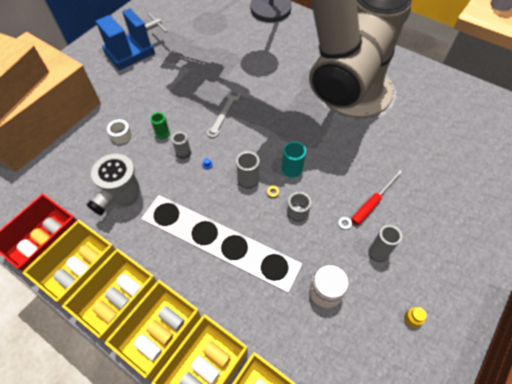

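View pics/top0.png

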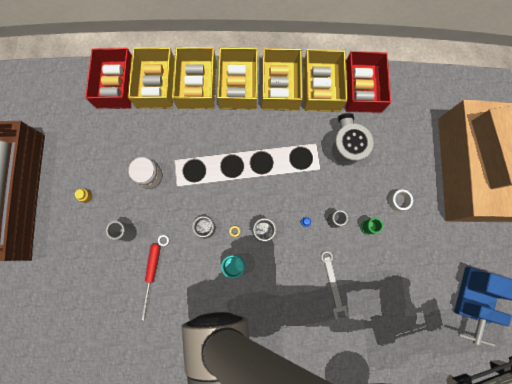

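The scene view shows the drain at about (112,180), the board to its right with the pads, and four grey cups at about (180,145), (248,170), (299,207) and (385,243). In the top view the cups are at (340,218), (264,230), (203,227) and (117,230). The drain is on the -y side. A white ring, a green cup and a turquoise cup are decoys.

```bash
cat > h.py <<'E'
import numpy as np, cv2
from plant import bot, vision, order
def ray(n,uv):
    c=vision.camera_info(n); R=cv2.Rodrigues(c['rvec'])[0]; t=c['tvec']
    p=cv2.undistortPoints(np.array(uv,float).reshape(-1,1,2),c['mtx'],c['distortion']).reshape(-1,2)
    d=np.c_[p,np.ones(len(p))]@R; return -R.T@t, d
def onz(n,uv,z):
    o,d=ray(n,uv); return o+d*((z-o[2])/d[:,2])[:,None]
def proj(n,P):
    c=vision.camera_info(n); return cv2.projectPoints(np.array(P,float).reshape(-1,1,3),c['rvec'],c['tvec'],c['mtx'],c['distortion'])[0].reshape(-1,2)
def snap(n,f):
    im=cv2.cvtColor(vision.capture(n),cv2.COLOR_RGB2BGR); cv2.imwrite(f"pics/{f}.png",im); return im
E
python3 - <<'E'
from h import *
im=cv2.imread('pics/top0.png')
cv2.imwrite('pics/topz.png',cv2.resize(im[130:280,80:280],None,fx=4,fy=4,interpolation=cv2.INTER_CUBIC))
cv2.imwrite('pics/topz2.png',cv2.resize(im[110:260,240:440],None,fx=4,fy=4,interpolation=cv2.INTER_CUBIC))
# pads
g=cv2.cvtColor(im,cv2.COLOR_BGR2GRAY)
m=(g<50).astype(np.uint8)
n,l,s,c=cv2.connectedComponentsWithStats(m)
P=[]
for i in range(1,n):
    if s[i,4]>200 and 140<c[i][1]<190 and 180<c[i][0]<320:
        w=onz('top',[c[i]],10)[0]; cn=cv2.findContours((l==i).astype(np.uint8),0,2)[0][0]
        q=onz('top',cn.reshape(-1,2),10); print(c[i].round(1),s[i],w.round(1),'r',np.linalg.norm(q-w,axis=1).mean().round(1)); P.append(w)
im2=cv2.imread('pics/scene0.png');g=cv2.cvtColor(im2,cv2.COLOR_BGR2GRAY)
n,l,s,c=cv2.connectedComponentsWithStats((g<50).astype(np.uint8))
for i in range(1,n):
    if s[i,4]>200 and 195<c[i][1]<285 and 140<c[i][0]<300: print('scene',c[i].round(1),s[i],onz('scene',[c[i]],10)[0].round(1))
E
```

```text
[300.6 157.8] [290 148  22  21 359] [ 637.1 -177.6   10. ] r 28.7
[261.2 162.4] [251 152  22  22 358] [622.2 -69.8  10. ] r 28.4
[231.8 165.9] [221 156  22  21 360] [610.9  10.1  10. ] r 28.4
[193.9 170.3] [184 160  21  21 353] [596.8 112.9  10. ] r 28.3
scene [166.  214.1] [155 204  23  21 380] [ 638.3 -175.9   10. ]
scene [204.3 232.6] [193 222  24  22 413] [623.1 -68.3  10. ]
scene [233.9 247.2] [222 236  25  23 439] [612.   11.5  10. ]
scene [274.1 266.9] [262 255  25  25 489] [597.8 114.4  10. ]
```

View pics/topz.png

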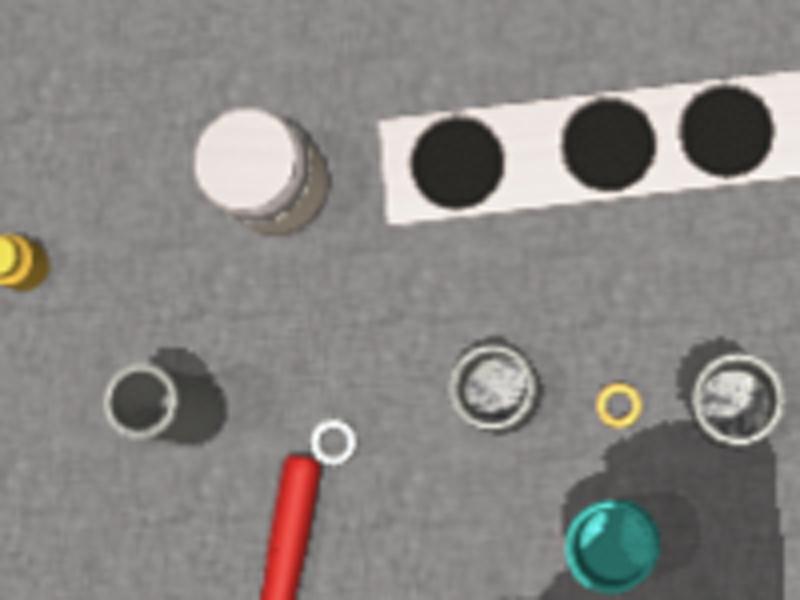

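View pics/topz2.png

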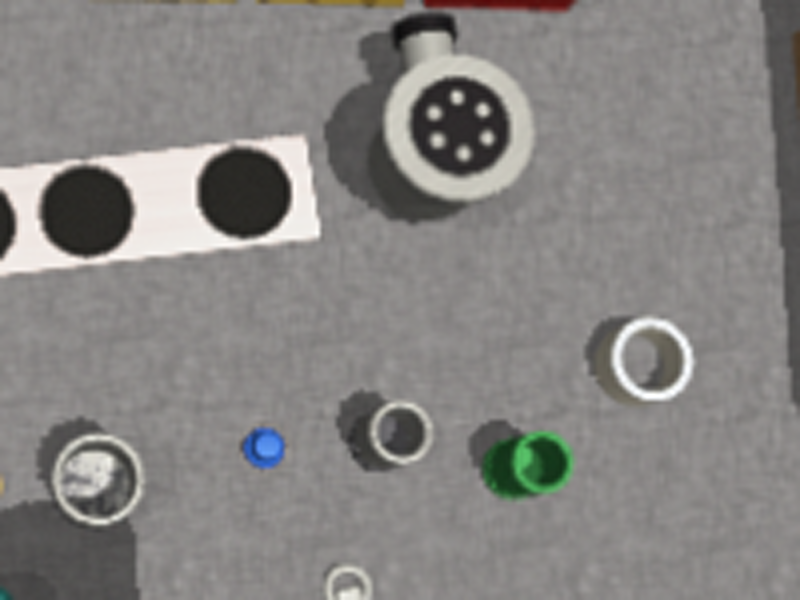

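In the enlargements the cup rims in the top picture come to about d (115,230), a (203.5,226.5), c (264,229.5) and b (340,218). The pads measured in the two views agree to 2 mm. Next I measure the rims.

```bash
cat >> h.py <<'E'
H=dict(a=50,b=66,c=82,d=98); D=dict(a=54,b=40,c=56,d=46)
def rim(im,n,uv,z,d,thr=160,win=None,S=6):
    sc=np.linalg.norm(proj(n,[[*onz(n,[uv],z)[0][:2]+[d/2,0],z]])[0]-uv); w=int(sc*1.45)
    x0,y0=int(round(uv[0]))-w,int(round(uv[1]))-w
    c=im[y0:y0+2*w+1,x0:x0+2*w+1]; g=cv2.cvtColor(c,cv2.COLOR_BGR2GRAY)
    g=cv2.resize(g,None,fx=S,fy=S,interpolation=cv2.INTER_CUBIC)
    m=(g>thr).astype(np.uint8); cs=cv2.findContours(m,cv2.RETR_EXTERNAL,cv2.CHAIN_APPROX_NONE)[0]
    k=max(cs,key=lambda q:cv2.contourArea(cv2.convexHull(q))); k=cv2.convexHull(k)
    p=(k.reshape(-1,2)+.5)/S-.5+[x0,y0]
    q=onz(n,p,z)[:,:2]
    A=np.c_[2*q,np.ones(len(q))]; s=np.linalg.lstsq(A,(q**2).sum(1),rcond=None)[0]
    r=np.sqrt(s[2]+s[:2]@s[:2]); res=np.abs(np.linalg.norm(q-s[:2],axis=1)-r).max()
    return s[:2],2*r,res
E
python3 - <<'E'
from h import *
im=cv2.imread('pics/top0.png'); i2=cv2.imread('pics/scene0.png')
uv=dict(a=(203.5,226.6),b=(339.9,217.9),c=(264,229.5),d=(115,230))
for k in uv:
    for t in (160,170,180):
        p,d,r=rim(im,'top',uv[k],H[k],D[k],t); print(k,'top',t,p.round(1),'diam',d.round(1),r.round(1))
    s=proj('scene',[[*p,H[k]]])[0]; f=proj('scene',[[*p,0]])[0];print('  predicted scene rim',s.round(1),'foot',f.round(1))
    # alternatives
    for t in (160,180):
        p,d,r=rim(i2,'scene',s,H[k],D[k],t); print('  scene',t,p.round(1),d.round(1),r.round(1))
o=cv2.resize(i2[110:280,150:420],None,fx=3,fy=3,interpolation=cv2.INTER_CUBIC)
for k in uv:
    p=rim(im,'top',uv[k],H[k],D[k],170)[0]
    th=np.linspace(0,6.28,40)
    for z in (0,H[k]):
        q=proj('scene',np.c_[p[0]+D[k]/2*np.cos(th),p[1]+D[k]/2*np.sin(th),0*th+z])
        q=((q-[150,110]+.5)*3-.5).round().astype(np.int32)
        cv2.polylines(o,[q],True,(0,0,255) if z else (0,255,255),1)
cv2.imwrite('pics/ov.png',o[:, :800])
E
```

```text
a top 160 [441.9  78.8] diam 53.4 0.5
a top 170 [441.8  78.6] diam 52.6 0.6
a top 180 [445.8  72.1] diam 34.0 2.7
  predicted scene rim [295.9 201.1] foot [294.2 211.1]
  scene 160 [431.7  67. ] 83.0 2.2
  scene 180 [440.   78.2] 55.6 0.9
b top 160 [ 469.2 -269.9] diam 39.6 0.6
b top 170 [ 470.1 -269.7] diam 37.4 1.3
b top 180 [ 471. -270.] diam 35.2 1.2
  predicted scene rim [177.9 137.7] foot [182.2 153.2]
  scene 160 [ 471.5 -279.1] 70.5 8.9
  scene 180 [ 466.9 -271. ] 41.0 1.3
c top 160 [435.7 -78. ] diam 55.6 0.5
c top 170 [435.7 -78. ] diam 55.0 0.6
c top 180 [435.7 -77.9] diam 54.3 0.6
  predicted scene rim [246.8 160.3] foot [247.5 178.8]
  scene 160 [426.1 -94.3] 91.8 5.6
  scene 180 [433.9 -78.8] 57.1 1.5
d top 160 [425.3 288.6] diam 45.2 0.7
d top 170 [425.2 288.5] diam 44.2 0.8
d top 180 [425.  291.5] diam 37.6 0.5
  predicted scene rim [391.7 235.2] foot [379.2 253. ]
  scene 160 [412.9 295.3] 74.0 2.7
  scene 180 [423.4 288.6] 47.5 1.0
```

View pics/ov.png

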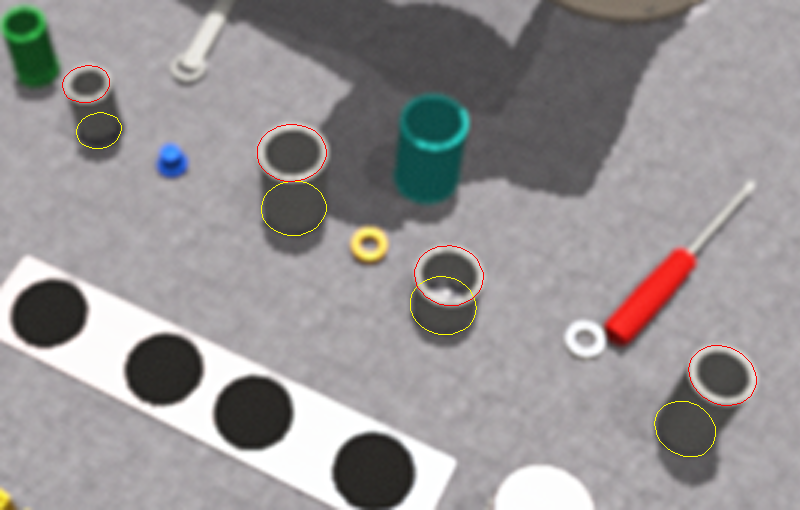

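The rim diameters fit the catalogue: a 53, b 40, c 56 and d 45 mm. The overlaid circles (red rims, yellow feet) sit on the cups, and the two views agree to about 2 mm. Next I check clearances around the neighbours.

```bash
python3 - <<'E'
from h import *
print('turq',onz('top',[(233,266)],82)[0].round(), 'green',onz('top',[(375.5,224.5)],66)[0].round(),'tray edge',onz('top',[(219,108),(310,108)],40).round())
print('white',onz('top',[(402,200)],60)[0].round(),'tin',onz('top',[(141,170)],85)[0].round(),'drain',onz('top',[(354,141)],115)[0].round())
E
```

```text
turq [345.  -3.  82.] green [ 453. -360.   66.] tray edge [[ 765.   48.   40.]
 [ 770. -200.   40.]]
white [ 518. -435.   60.] tin [579. 236.  85.] drain [ 655. -297.  115.]
```

```bash
cat >> h.py <<'E'
from scipy.spatial.transform import Rotation as Ro
def delta(t,yaw=-1.433):
    o=bot.get_obs(); R=Ro.from_euler('xyz',o['tcp_rot']).as_matrix()
    d=R.T@(np.array(t,float)-o['tool_pos'])/10
    print('t',round(o['time'],2),'pos',o['tool_pos'].round(1),'rpy',o['tcp_rot'].round(3),'F',o['contact_force'].round(1),'w',round(o['grip_width'],1))
    print('delta cm',d.round(2),'turn',round(-(yaw-o['tcp_rot'][2]),3))
E
cat > d.py <<'E'
import sys
from h import *
delta([float(v) for v in sys.argv[1:4]])
E
python3 d.py 468 -270.4 240
```

```text
t 0.1 pos [ 131.8 -507.8  240.1] rpy [-1.572  0.    -2.888] F [0.2 1.1 0.1] w 91.8
delta cm [-38.51   0.04 -14.54] turn -1.455
```

{"api": "apply_moves", "payload": {
  "rows": [
    [[-4.8,0,-1.8],-0.18,9.1],
    [[-9.6,0,-3.6],-0.36,9.1],
    [[-14.4,0,-5.4],-0.54,9.1],
    [[-19.2,0,-7.2],-0.72,9.1],
    [[-24,0,-9],-0.9,9.1]
  ]
}}

```text
time: 0.72
tool_pos: [342.6, -359.2, 240.0]
tcp_rot: [-1.572, 0.001, -1.982]
contact_force: [0.4, -1.1, 1.1]
grip_width: 90.8
```

```bash
python3 d.py 468 -270.4 240
```

```text
t 0.72 pos [ 342.6 -359.2  240. ] rpy [-1.572e+00  1.000e-03 -1.982e+00] F [ 0.4 -1.1  1.1] w 90.8
delta cm [-1.315e+01  1.000e-02  7.940e+00] turn -0.549
```

{"api": "apply_moves", "payload": {
  "rows": [
    [[-4.4,0,2.65],-0.18,9.1],
    [[-8.8,0,5.3],-0.36,9.1],
    [[-13.15,0,7.94],-0.549,9.1],
    [[-13.15,0,7.94],-0.549,9.1]
  ]
}}

```text
time: 1.23
tool_pos: [469.9, -268.1, 239.5]
tcp_rot: [-1.571, 0.003, -1.427]
contact_force: [-0.3, -0.8, 0.4]
grip_width: 90.8
```

```bash
python3 d.py 468 -270.4 36
```

```text
t 1.23 pos [ 469.9 -268.1  239.5] rpy [-1.571  0.003 -1.427] F [-0.3 -0.8  0.4] w 90.8
delta cm [ 0.26 20.35 -0.21] turn 0.006
```

{"api": "apply_moves", "payload": {
  "rows": [
    [[0.2,4,-0.2],0,9.1],
    [[0.2,8,-0.2],0,9.1],
    [[0.2,12,-0.2],0,9.1],
    [[0.2,16,-0.2],0,9.1]
  ]
}}

```text
time: 1.72
tool_pos: [467.0, -270.7, 78.2]
tcp_rot: [-1.572, 0.003, -1.43]
contact_force: [0.2, -0.2, 0.5]
grip_width: 90.7
```

```bash
python3 d.py 468 -270.4 36; python3 - <<'E'
from h import *
snap('top','t1');snap('scene','s1')
E
```

```text
t 1.73 pos [ 467.  -270.7   78.2] rpy [-1.572  0.003 -1.43 ] F [ 0.2 -0.2  0.5] w 90.7
delta cm [0.   4.22 0.11] turn 0.003
```

View pics/s1.png

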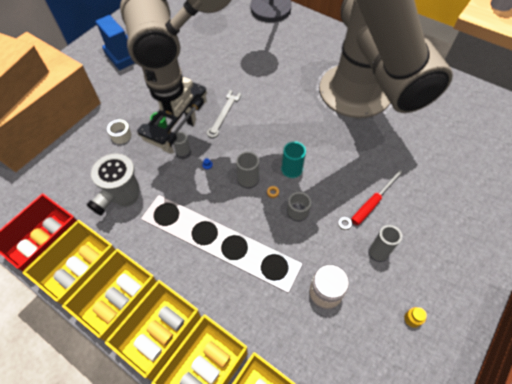

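The gripper straddles the slim sleeve at (182,147). I go down and close.

{"api": "apply_moves", "payload": {
  "rows": [
    [[0,2.2,0.1],0,9.1],
    [[0,4.2,0.1],0,9.1],
    [[0,4.2,0.1],0,6],
    [[0,4.2,0.1],0,3.5],
    [[0,4.2,0.1],0,3.5]
  ]
}}

```text
time: 2.45
tool_pos: [466.0, -269.0, 35.0]
tcp_rot: [-1.576, 0.008, -1.43]
contact_force: [-0.1, -0.8, 0.4]
grip_width: 65.5
```

{"api": "apply_moves", "payload": {
  "rows": [
    [[0,0,0],0,3.5],
    [[0,0,0],0,3.5],
    [[0,0,0],0,3.5],
    [[0,0,0],0,3.5]
  ]
}}

```text
time: 2.95
tool_pos: [466.4, -269.2, 35.4]
tcp_rot: [-1.575, 0.007, -1.43]
contact_force: [0.5, 0.0, 3.9]
grip_width: 40.3
```

{"api": "apply_moves", "payload": {
  "rows": [
    [[0,-1,0],0,3],
    [[0,-4,0],0,3],
    [[0,-8,0],0,3],
    [[0,-12,0],0,3],
    [[0,-15,0],0,3]
  ]
}}

```text
time: 3.58
tool_pos: [467.1, -270.1, 187.4]
tcp_rot: [-1.575, 0.006, -1.43]
contact_force: [0.4, 0.1, -2.2]
grip_width: 40.1
```

```bash
python3 d.py 611.5 10.8 185
```

```text
t 3.58 pos [ 467.1 -270.1  187.4] rpy [-1.575  0.006 -1.43 ] F [ 0.4  0.1 -2.2] w 40.1
delta cm [-25.79   0.33  18.23] turn 0.003
```

{"api": "apply_moves", "payload": {
  "rows": [
    [[-2,0.1,1.4],0,3],
    [[-5.5,0.1,3.9],0,3],
    [[-9.5,0.1,6.7],0,3],
    [[-13.5,0.1,9.5],0,3],
    [[-17.5,0.2,12.4],0,3]
  ]
}}

```text
time: 4.2
tool_pos: [565.5, -78.0, 186.3]
tcp_rot: [-1.575, 0.006, -1.43]
contact_force: [0.7, -1.0, -1.4]
grip_width: 40.2
```

```bash
python3 d.py 611.5 10.8 185
```

```text
t 4.2 pos [565.5 -78.  186.3] rpy [-1.575  0.006 -1.43 ] F [ 0.7 -1.  -1.4] w 40.2
delta cm [-8.15  0.15  5.8 ] turn 0.003
```

{"api": "apply_moves", "payload": {
  "rows": [
    [[-3.5,0.1,2.5],0,3],
    [[-6.5,0.1,4.6],0,3],
    [[-8.15,0.1,5.8],0,3],
    [[-8.15,0.1,5.8],0,3],
    [[-8.15,0.1,5.8],0,3]
  ]
}}

```text
time: 4.82
tool_pos: [611.1, 9.7, 185.5]
tcp_rot: [-1.576, 0.006, -1.431]
contact_force: [0.9, -0.7, -1.5]
grip_width: 40.3
```

```bash
python3 d.py 611.5 10.8 45
```

```text
t 4.83 pos [611.1   9.7 185.5] rpy [-1.576  0.006 -1.431] F [ 0.9 -0.7 -1.5] w 40.3
delta cm [-0.02 14.05  0.13] turn 0.002
```

{"api": "apply_moves", "payload": {
  "rows": [
    [[-0.1,3,0.1],0,3],
    [[-0.1,6,0.1],0,3],
    [[-0.1,9,0.1],0,3],
    [[-0.1,11,0.1],0,3],
    [[-0.1,12,0.1],0,3]
  ]
}}

```text
time: 5.45
tool_pos: [610.3, 10.1, 64.5]
tcp_rot: [-1.578, 0.006, -1.433]
contact_force: [-0.3, 0.6, -1.2]
grip_width: 39.9
```

```bash
python3 d.py 611.5 10.8 45.5; python3 - <<'E'
from h import *
im=snap('scene','s2')
cv2.imwrite('pics/s2z.png',cv2.resize(im[150:300,140:320],None,fx=4,fy=4,interpolation=cv2.INTER_CUBIC))
E
```

```text
t 5.45 pos [610.3  10.1  64.5] rpy [-1.578  0.006 -1.433] F [-0.3  0.6 -1.2] w 39.9
delta cm [-0.04  1.9   0.14] turn 0.0
```

View pics/s2z.png

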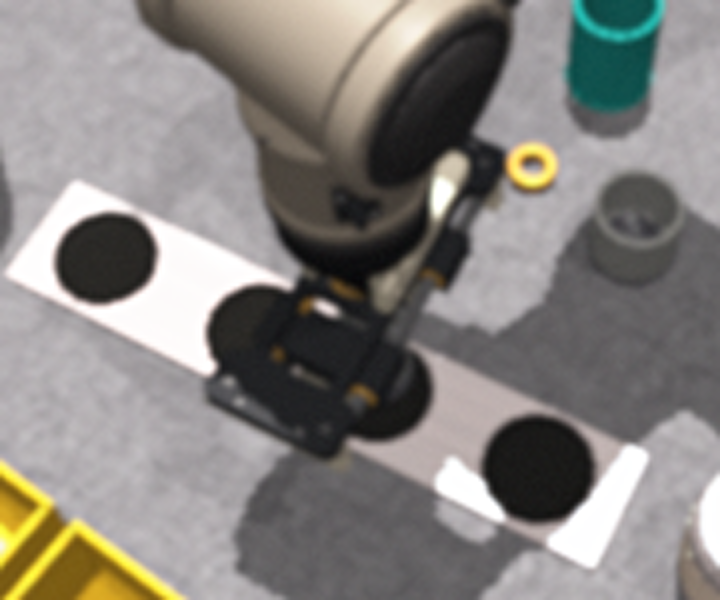

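The gripper with the sleeve is over the third pad (around (238,248) in the full picture). I lower it slowly until there is contact.

{"api": "apply_moves", "payload": {
  "rows": [
    [[0,0.8,0.1],0,3],
    [[0,1.4,0.1],0,3],
    [[0,1.7,0.1],0,3],
    [[0,1.7,0.1],0,3]
  ]
}}

```text
time: 6.0
tool_pos: [611.0, 10.6, 46.7]
tcp_rot: [-1.579, 0.006, -1.432]
contact_force: [-0.4, -0.4, -0.8]
grip_width: 39.8
```

{"api": "apply_moves", "payload": {
  "rows": [
    [[0,0.1,0],0,3],
    [[0,0.2,0],0,3],
    [[0,0.2,0],0,3]
  ]
}}

```text
time: 6.38
tool_pos: [611.2, 10.7, 45.5]
tcp_rot: [-1.578, 0.006, -1.432]
contact_force: [-1.7, -0.5, 4.3]
grip_width: 40.2
```

Contact is at 4–5 N, at the expected height. I open the fingers and lift.

{"api": "apply_moves", "payload": {
  "rows": [
    [[0,0,0],0,4.6],
    [[0,0,0],0,5.5],
    [[0,0,0],0,7],
    [[0,0,0],0,9.1],
    [[0,0,0],0,9.1]
  ]
}}

```text
time: 7.0
tool_pos: [611.1, 10.7, 45.4]
tcp_rot: [-1.578, 0.006, -1.432]
contact_force: [-0.1, 0.1, -0.2]
grip_width: 80.6
```

{"api": "apply_moves", "payload": {
  "rows": [
    [[0,0,0],0,9.1],
    [[0,-2,0],0,9.1],
    [[0,-6,0],0,9.1],
    [[0,-12,0],0,9.1],
    [[0,-18,0],0,9.1]
  ]
}}

```text
time: 7.62
tool_pos: [612.3, 9.8, 227.1]
tcp_rot: [-1.579, 0.006, -1.432]
contact_force: [1.3, -0.2, -0.4]
grip_width: 90.5
```

```bash
python3 d.py 424.3 288.6 230
```

```text
t 7.62 pos [612.3   9.8 227.1] rpy [-1.579  0.006 -1.432] F [ 1.3 -0.2 -0.4] w 90.5
delta cm [-3.021e+01  1.000e-02 -1.478e+01] turn 0.001
```

{"api": "apply_moves", "payload": {
  "rows": [
    [[-5.1,0,-2.5],0,9.1],
    [[-10.2,0,-5],0,9.1],
    [[-15.3,0,-7.5],0,9.1],
    [[-20.4,0,-10],0,9.1],
    [[-25.5,0,-12.5],0,9.1]
  ]
}}

```text
time: 8.25
tool_pos: [452.2, 246.4, 229.8]
tcp_rot: [-1.578, 0.006, -1.433]
contact_force: [0.7, 0.7, 1.1]
grip_width: 90.9
```

```bash
python3 - <<'E'
from h import *
im=snap('top','t3')
b=(231.8-.5,165.9+3)
print('guess',proj('top',[[611,10.7,76]]))
p=rim(im,'top',proj('top',[[611,10.7,76]])[0],76,40,160);print(p)
i2=snap('scene','s3')
print(rim(i2,'scene',proj('scene',[[611,10.7,76]])[0],76,40,180))
cv2.imwrite('pics/t3z.png',cv2.resize(im[120:260,170:330],None,fx=4,fy=4,interpolation=cv2.INTER_CUBIC))
E
python3 d.py 424.3 288.6 230
```

```text
guess [[230.21644568 159.71388535]]
(array([610.96890554,  15.85587296]), np.float64(60.29981929769354), np.float64(10.400691273042522))
(array([616.39938951,   2.0648192 ]), np.float64(67.13437417142843), np.float64(7.078635587059804))
t 8.35 pos [450.2 248.8 230. ] rpy [-1.579  0.008 -1.427] F [ 0.5 -0.7 -0.1] w 90.9
delta cm [-4.31  0.05 -1.99] turn 0.006
```

View pics/t3z.png

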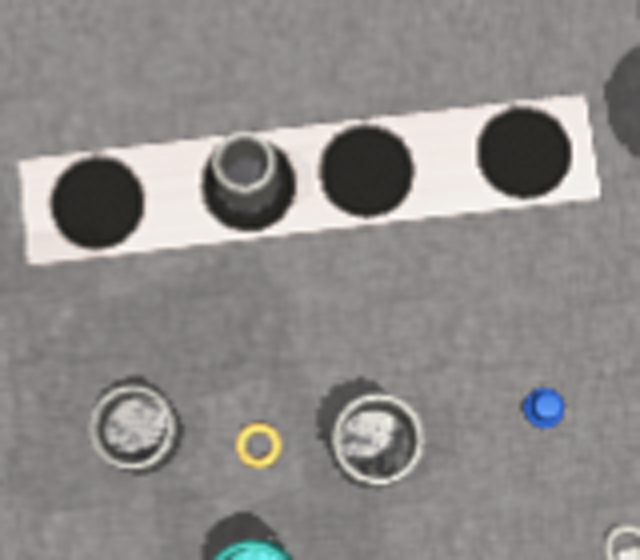

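b stands on its pad, with its rim at top pixel (230.2,160.4) against a predicted (230.2,159.7), within 2 mm. Next is d.

{"api": "apply_moves", "payload": {
  "rows": [
    [[-4.3,0,-2],0,9.1],
    [[-4.3,0,-2],0,9.1],
    [[-4.3,4,-2],0,9.1],
    [[-4.3,8,-2],0,9.1],
    [[-4.3,11,-2],0,9.1]
  ]
}}

```text
time: 8.98
tool_pos: [423.6, 287.9, 118.9]
tcp_rot: [-1.58, 0.007, -1.428]
contact_force: [-0.2, 0.1, 0.7]
grip_width: 90.7
```

```bash
python3 d.py 424.3 288.6 68
```

```text
t 8.97 pos [423.6 287.9 118.9] rpy [-1.58   0.007 -1.428] F [-0.2  0.1  0.7] w 90.7
delta cm [-0.02  5.09  0.13] turn 0.005
```

{"api": "apply_moves", "payload": {
  "rows": [
    [[0,3,0.1],0,9.1],
    [[0,5.1,0.1],0,9.1],
    [[0,5.1,0.1],0,7],
    [[0,5.1,0.1],0,4],
    [[0,5.1,0.1],0,4]
  ]
}}

```text
time: 9.6
tool_pos: [424.9, 288.5, 69.0]
tcp_rot: [-1.578, 0.007, -1.428]
contact_force: [-0.2, 0.4, 0.2]
grip_width: 65.7
```

{"api": "apply_moves", "payload": {
  "rows": [
    [[0,0,0],0,3.5],
    [[0,0,0],0,3.5],
    [[0,0,0],0,3.5],
    [[0,0,0],0,3.5]
  ]
}}

```text
time: 10.1
tool_pos: [425.2, 288.6, 69.5]
tcp_rot: [-1.577, 0.008, -1.428]
contact_force: [0.4, -0.2, 5.2]
grip_width: 45.0
```

{"api": "apply_moves", "payload": {
  "rows": [
    [[0,-1,0],0,3.5],
    [[0,-4,0],0,3.5],
    [[0,-8,0],0,3.5],
    [[0,-12,0],0,3.5],
    [[0,-16,0],0,3.5]
  ]
}}

```text
time: 10.72
tool_pos: [425.8, 287.3, 230.8]
tcp_rot: [-1.578, 0.007, -1.428]
contact_force: [0.1, 0.1, -1.4]
grip_width: 45.5
```

```bash
python3 d.py 637.7 -176.8 230
```

```text
t 10.72 pos [425.8 287.3 230.8] rpy [-1.578  0.007 -1.428] F [ 0.1  0.1 -1.4] w 45.5
delta cm [48.96 -0.39 14.35] turn 0.005
```

{"api": "apply_moves", "payload": {
  "rows": [
    [[2,0,0.6],0,3.5],
    [[6,0,1.8],0,3.5],
    [[10.5,0,3.1],0,3.5],
    [[15,0,4.4],0,3.5],
    [[19.5,0,5.7],0,3.5]
  ]
}}

```text
time: 11.35
tool_pos: [510.0, 101.1, 229.0]
tcp_rot: [-1.579, 0.008, -1.428]
contact_force: [0.4, 0.4, -1.7]
grip_width: 45.7
```

{"api": "apply_moves", "payload": {
  "rows": [
    [[4.5,0,1.3],0,3.5],
    [[9,0,2.6],0,3.5],
    [[13.5,0,3.9],0,3.5],
    [[18,0,5.2],0,3.5],
    [[22,0,6.4],0,3.5]
  ]
}}

```text
time: 11.98
tool_pos: [604.8, -109.1, 226.6]
tcp_rot: [-1.58, 0.008, -1.428]
contact_force: [0.9, 0.1, -1.9]
grip_width: 45.6
```

```bash
python3 d.py 637.7 -176.8 230
```

```text
t 11.97 pos [ 604.8 -109.1  226.6] rpy [-1.58   0.008 -1.428] F [ 0.9  0.1 -1.9] w 45.6
delta cm [ 7.17 -0.42  2.29] turn 0.005
```

{"api": "apply_moves", "payload": {
  "rows": [
    [[3,0,1],0,3.5],
    [[5.5,0,1.8],0,3.5],
    [[7.15,0,2.3],0,3.5],
    [[7.15,0,2.3],0,3.5],
    [[7.15,0,2.3],0,3.5]
  ]
}}

```text
time: 12.6
tool_pos: [637.2, -175.8, 225.7]
tcp_rot: [-1.581, 0.009, -1.428]
contact_force: [-0.7, 0.5, -1.2]
grip_width: 45.7
```

```bash
python3 d.py 637.7 -176.8 79.3
```

```text
t 12.6 pos [ 637.2 -175.8  225.7] rpy [-1.581  0.009 -1.428] F [-0.7  0.5 -1.2] w 45.7
delta cm [ 0.24 14.63  0.18] turn 0.005
```

{"api": "apply_moves", "payload": {
  "rows": [
    [[0.2,3,0.1],0,3.5],
    [[0.2,6.5,0.1],0,3.5],
    [[0.2,10,0.2],0,3.5],
    [[0.2,12,0.2],0,3.5],
    [[0.2,13,0.2],0,3.5]
  ]
}}

```text
time: 13.22
tool_pos: [637.3, -175.3, 94.6]
tcp_rot: [-1.583, 0.01, -1.427]
contact_force: [-0.6, 0.4, -2.4]
grip_width: 45.6
```

```bash
python3 d.py 637.7 -176.8 79.3
```

```text
t 13.22 pos [ 637.3 -175.3   94.6] rpy [-1.583  0.01  -1.427] F [-0.6  0.4 -2.4] w 45.6
delta cm [0.17 1.53 0.04] turn 0.006
```

{"api": "apply_moves", "payload": {
  "rows": [
    [[0.15,0.7,0],0,3.5],
    [[0.15,1.2,0],0,3.5],
    [[0.15,1.4,0],0,3.5],
    [[0.15,1.4,0],0,3.5]
  ]
}}

```text
time: 13.72
tool_pos: [637.5, -176.7, 81.0]
tcp_rot: [-1.582, 0.01, -1.427]
contact_force: [-0.2, 0.4, -1.5]
grip_width: 45.7
```

{"api": "apply_moves", "payload": {
  "rows": [
    [[0,0.1,0],0,3.5],
    [[0,0.15,0],0,3.5],
    [[0,0.15,0],0,3.5]
  ]
}}

```text
time: 14.1
tool_pos: [637.5, -176.7, 79.6]
tcp_rot: [-1.582, 0.01, -1.427]
contact_force: [-0.2, 0.0, -1.4]
grip_width: 45.3
```

{"api": "apply_moves", "payload": {
  "rows": [
    [[0,0.07,0],0,3.5],
    [[0,0.1,0],0,3.5],
    [[0,0.1,0],0,3.5]
  ]
}}

```text
time: 14.48
tool_pos: [637.6, -176.7, 79.5]
tcp_rot: [-1.582, 0.009, -1.427]
contact_force: [-2.8, 0.3, 5.5]
grip_width: 45.5
```

Contact is made, so I release and lift.

{"api": "apply_moves", "payload": {
  "rows": [
    [[0,0,0],0,5.1],
    [[0,0,0],0,6],
    [[0,0,0],0,7],
    [[0,0,0],0,9.1],
    [[0,0,0],0,9.1]
  ]
}}

```text
time: 15.1
tool_pos: [637.6, -176.8, 79.4]
tcp_rot: [-1.582, 0.01, -1.427]
contact_force: [0.2, -0.8, -0.8]
grip_width: 85.6
```

{"api": "apply_moves", "payload": {
  "rows": [
    [[0,0,0],0,9.1],
    [[0,-2,0],0,9.1],
    [[0,-6,0],0,9.1],
    [[0,-11,0],0,9.1],
    [[0,-15,0],0,9.1]
  ]
}}

```text
time: 15.72
tool_pos: [639.6, -178.0, 231.6]
tcp_rot: [-1.58, 0.009, -1.427]
contact_force: [0.8, -0.7, -0.7]
grip_width: 91.3
```

```bash
python3 d.py 434.8 -78.2 230
```

```text
t 15.72 pos [ 639.6 -178.   231.6] rpy [-1.58   0.009 -1.427] F [ 0.8 -0.7 -0.7] w 91.3
delta cm [-12.81   0.45 -18.83] turn 0.006
```

{"api": "apply_moves", "payload": {
  "rows": [
    [[-3.2,0,-4.7],0,9.1],
    [[-6.4,0,-9.4],0,9.1],
    [[-9.6,0,-14.1],0,9.1],
    [[-12.8,0.3,-18.8],0,9.1],
    [[-12.8,0.3,-18.8],0,9.1]
  ]
}}

```text
time: 16.35
tool_pos: [431.4, -76.4, 231.4]
tcp_rot: [-1.583, 0.01, -1.426]
contact_force: [0.9, -0.5, 0.6]
grip_width: 90.8
```

```bash
python3 d.py 434.8 -78.2 52; python3 - <<'E'
from h import *
im=snap('top','t4'); i2=snap('scene','s4')
print('d rim guess',proj('top',[[637.7,-176.8,108]]),proj('scene',[[637.7,-176.8,108]]))
a=cv2.resize(im[110:250,170:370],None,fx=4,fy=4,interpolation=cv2.INTER_CUBIC);cv2.imwrite('pics/t4z.png',a)
cv2.imwrite('pics/s4z.png',cv2.resize(i2[150:300,130:330],None,fx=4,fy=4,interpolation=cv2.INTER_CUBIC))
E
```

```text
t 16.35 pos [431.4 -76.4 231.4] rpy [-1.583  0.01  -1.426] F [ 0.9 -0.5  0.6] w 90.8
delta cm [ 0.41 17.93  0.53] turn 0.007
d rim guess [[305.53899398 147.43804631]] [[157.08678704 193.08904976]]
```

View pics/t4z.png

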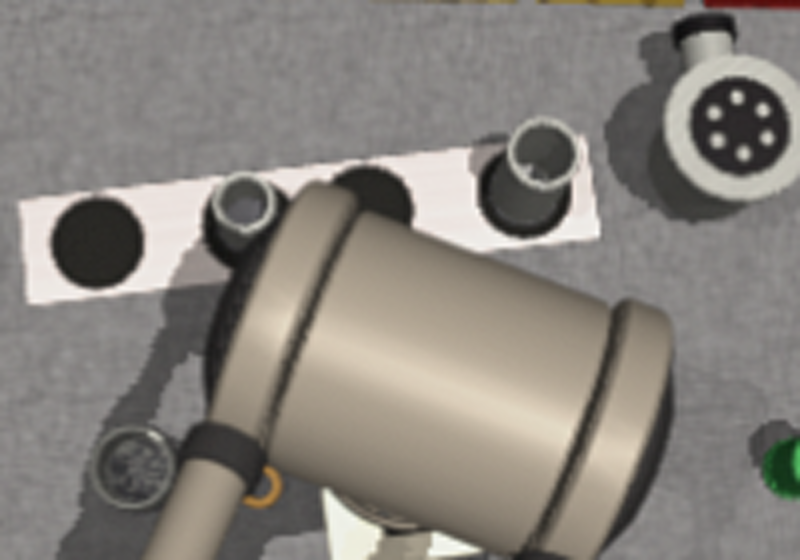

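View pics/s4z.png

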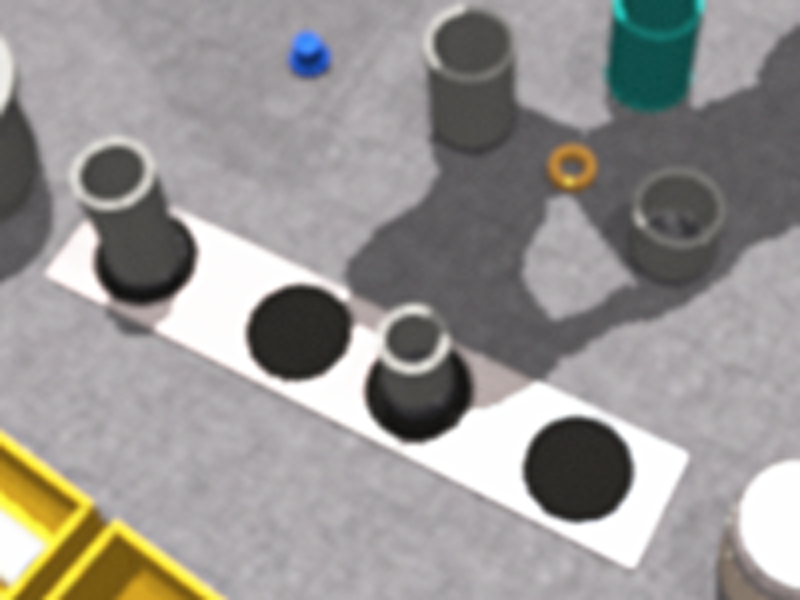

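d stands on the pad by the drain, with its rim at top (305.7,148.1) and scene (158.2,193.6), within 2–3 mm of the prediction. b is upright too. Next is c.

{"api": "apply_moves", "payload": {
  "rows": [
    [[0.4,1,0.4],0,9.1],
    [[0.4,4,0.4],0,9.1],
    [[0.4,8,0.45],0,9.1],
    [[0.4,10.5,0.5],0,9.1],
    [[0.4,11,0.5],0,9.1]
  ]
}}

```text
time: 17.08
tool_pos: [440.2, -81.3, 120.1]
tcp_rot: [-1.582, 0.009, -1.427]
contact_force: [0.8, 1.1, 1.4]
grip_width: 91.1
```

```bash
python3 d.py 434.8 -78.2 52
```

```text
t 17.07 pos [440.2 -81.3 120.1] rpy [-1.582  0.009 -1.427] F [0.8 1.1 1.4] w 91.1
delta cm [-0.32  6.82 -0.42] turn 0.006
```

{"api": "apply_moves", "payload": {
  "rows": [
    [[-0.3,0,-0.4],0,9.1],
    [[-0.3,1.5,-0.4],0,9.1],
    [[-0.3,1.5,-0.4],0,9.1]
  ]
}}

```text
time: 17.45
tool_pos: [435.7, -78.8, 105.4]
tcp_rot: [-1.582, 0.009, -1.427]
contact_force: [0.6, -0.6, 0.5]
grip_width: 91.0
```

```bash
python3 d.py 434.8 -78.2 52
```

```text
t 17.45 pos [435.7 -78.8 105.4] rpy [-1.582  0.009 -1.427] F [ 0.6 -0.6  0.5] w 91.0
delta cm [-0.02  5.34 -0.02] turn 0.006
```

{"api": "apply_moves", "payload": {
  "rows": [
    [[0,3,0],0,9.1],
    [[0,5.3,0],0,9.1],
    [[0,5.3,0],0,7],
    [[0,5.3,0],0,5],
    [[0,5.3,0],0,4.5]
  ]
}}

```text
time: 18.08
tool_pos: [435.9, -78.7, 53.5]
tcp_rot: [-1.58, 0.008, -1.427]
contact_force: [-0.7, 0.2, 0.9]
grip_width: 65.6
```

{"api": "apply_moves", "payload": {
  "rows": [
    [[0,0,0],0,4.5],
    [[0,0,0],0,4.5],
    [[0,0,0],0,4.5],
    [[0,0,0],0,4.5]
  ]
}}

```text
time: 18.58
tool_pos: [436.2, -78.8, 54.0]
tcp_rot: [-1.579, 0.008, -1.427]
contact_force: [-2.2, 0.8, 7.0]
grip_width: 56.4
```

{"api": "apply_moves", "payload": {
  "rows": [
    [[0,-1,0],0,4.5],
    [[0,-4,0],0,4.5],
    [[0,-8,0],0,4.5],
    [[0,-12,0],0,4.5],
    [[0,-16,0],0,4.5]
  ]
}}

```text
time: 19.2
tool_pos: [437.2, -79.7, 215.7]
tcp_rot: [-1.579, 0.008, -1.427]
contact_force: [0.3, -0.3, -1.0]
grip_width: 56.3
```

```bash
python3 d.py 622.6 -69.1 210
```

```text
t 19.2 pos [437.2 -79.7 215.7] rpy [-1.579  0.008 -1.427] F [ 0.3 -0.3 -1. ] w 56.3
delta cm [ 1.62  0.4  18.5 ] turn 0.006
```

{"api": "apply_moves", "payload": {
  "rows": [
    [[0.2,0,2],0,4.5],
    [[0.6,0.1,6],0,4.5],
    [[1,0.2,10.5],0,4.5],
    [[1.3,0.2,14.5],0,4.5],
    [[1.6,0.3,17.5],0,4.5]
  ]
}}

```text
time: 19.82
tool_pos: [613.8, -70.1, 211.0]
tcp_rot: [-1.58, 0.008, -1.427]
contact_force: [-1.0, -0.0, -1.9]
grip_width: 56.7
```

{"api": "apply_moves", "payload": {
  "rows": [
    [[0,0,0.3],0,4.5],
    [[0,0,0.3],0,4.5],
    [[0,0,0.3],0,4.5]
  ]
}}

```text
time: 20.2
tool_pos: [615.8, -69.7, 211.3]
tcp_rot: [-1.58, 0.008, -1.427]
contact_force: [-0.2, -0.6, -0.9]
grip_width: 56.3
```

```bash
python3 d.py 622.6 -69.1 64
```

```text
t 20.2 pos [615.8 -69.7 211.3] rpy [-1.58   0.008 -1.427] F [-0.2 -0.6 -0.9] w 56.3
delta cm [ 0.16 14.72  0.82] turn 0.006
```

{"api": "apply_moves", "payload": {
  "rows": [
    [[0.1,2,0.7],0,4.5],
    [[0.1,5,0.7],0,4.5],
    [[0.1,9,0.75],0,4.5],
    [[0.1,12,0.8],0,4.5],
    [[0.1,13,0.8],0,4.5]
  ]
}}

```text
time: 20.82
tool_pos: [620.8, -68.3, 78.2]
tcp_rot: [-1.585, 0.01, -1.427]
contact_force: [0.8, -0.3, -0.7]
grip_width: 56.1
```

```bash
python3 d.py 622.6 -69.1 64
```

```text
t 20.82 pos [620.8 -68.3  78.2] rpy [-1.585  0.01  -1.427] F [ 0.8 -0.3 -0.7] w 56.1
delta cm [0.12 1.41 0.19] turn 0.006
```

{"api": "apply_moves", "payload": {
  "rows": [
    [[0.1,0.7,0.15],0,4.5],
    [[0.1,1.2,0.15],0,4.5],
    [[0.1,1.35,0.15],0,4.5],
    [[0.1,1.35,0.15],0,4.5]
  ]
}}

```text
time: 21.32
tool_pos: [622.5, -69.1, 65.2]
tcp_rot: [-1.584, 0.01, -1.427]
contact_force: [-1.0, -0.0, -0.7]
grip_width: 56.1
```

{"api": "apply_moves", "payload": {
  "rows": [
    [[0,0.1,0],0,4.5],
    [[0,0.15,0],0,4.5],
    [[0,0.15,0],0,4.5]
  ]
}}

```text
time: 21.7
tool_pos: [622.7, -69.1, 64.2]
tcp_rot: [-1.583, 0.009, -1.427]
contact_force: [-1.8, 0.3, 1.8]
grip_width: 56.3
```

Light contact. I release and go up.

{"api": "apply_moves", "payload": {
  "rows": [
    [[0,0.05,0],0,4.5],
    [[0,0.05,0],0,6.2],
    [[0,0.05,0],0,7],
    [[0,0.05,0],0,9.1],
    [[0,0.05,0],0,9.1]
  ]
}}

```text
time: 22.32
tool_pos: [622.8, -69.1, 63.6]
tcp_rot: [-1.583, 0.009, -1.427]
contact_force: [0.4, -0.1, -0.7]
grip_width: 85.4
```

{"api": "apply_moves", "payload": {
  "rows": [
    [[0,0,0],0,9.1],
    [[0,-2,0],0,9.1],
    [[0,-6,0],0,9.1],
    [[0,-11,0],0,9.1],
    [[0,-16,0],0,9.1]
  ]
}}

```text
time: 22.95
tool_pos: [624.7, -70.3, 225.0]
tcp_rot: [-1.583, 0.01, -1.427]
contact_force: [0.1, -0.3, 0.6]
grip_width: 90.8
```

```bash
python3 d.py 441 78.5 220
```

```text
t 22.95 pos [624.7 -70.3 225. ] rpy [-1.583  0.01  -1.427] F [ 0.1 -0.3  0.6] w 90.8
delta cm [-17.35   0.87 -16.04] turn 0.006
```

{"api": "apply_moves", "payload": {
  "rows": [
    [[-4.3,0,-4],0,9.1],
    [[-8.6,0,-8],0,9.1],
    [[-13,0.3,-12],0,9.1],
    [[-17.3,0.5,-16],0,9.1],
    [[-17.3,0.5,-16],0,9.1]
  ]
}}

```text
time: 23.58
tool_pos: [438.6, 79.9, 224.0]
tcp_rot: [-1.584, 0.01, -1.424]
contact_force: [0.8, -0.1, -0.3]
grip_width: 90.9
```

{"api": "apply_moves", "payload": {
  "rows": [
    [[0,0,0],0,9.1],
    [[0,4,0],0,9.1],
    [[0,8,0],0,9.1],
    [[0,11,0],0,9.1],
    [[0,11,0],0,9.1]
  ]
}}

```text
time: 24.2
tool_pos: [436.6, 80.0, 112.3]
tcp_rot: [-1.589, 0.011, -1.425]
contact_force: [-0.3, 0.3, 0.7]
grip_width: 90.8
```

```bash
python3 d.py 441 78.5 20
```

```text
t 24.2 pos [436.6  80.  112.3] rpy [-1.589  0.011 -1.425] F [-0.3  0.3  0.7] w 90.8
delta cm [0.32 9.22 0.58] turn 0.008
```

{"api": "apply_moves", "payload": {
  "rows": [
    [[0.3,2,0.5],0,9.1],
    [[0.3,4,0.5],0,9.1],
    [[0.3,4.5,0.5],0,9.1]
  ]
}}

```text
time: 24.58
tool_pos: [442.0, 77.7, 67.4]
tcp_rot: [-1.589, 0.011, -1.426]
contact_force: [0.3, 0.2, 0.4]
grip_width: 90.8
```

```bash
python3 d.py 441 78.5 20
```

```text
t 24.57 pos [442.   77.7  67.4] rpy [-1.589  0.011 -1.426] F [0.3 0.2 0.4] w 90.8
delta cm [-0.04  4.74  0.  ] turn 0.007
```

{"api": "apply_moves", "payload": {
  "rows": [
    [[0,2.5,0],0,9.1],
    [[0,4.4,0],0,9.1],
    [[0,4.7,0],0,7],
    [[0,4.7,0],0,5],
    [[0,4.7,0],0,4.5]
  ]
}}

```text
time: 25.2
tool_pos: [441.9, 78.1, 21.4]
tcp_rot: [-1.587, 0.01, -1.426]
contact_force: [0.4, -0.2, 1.0]
grip_width: 65.5
```

{"api": "apply_moves", "payload": {
  "rows": [
    [[0,0,0],0,4.5],
    [[0,0,0],0,4.5],
    [[0,0,0],0,4.5],
    [[0,0,0],0,4.5]
  ]
}}

```text
time: 25.7
tool_pos: [442.5, 78.1, 22.0]
tcp_rot: [-1.585, 0.01, -1.426]
contact_force: [-0.0, 0.2, 6.0]
grip_width: 53.0
```

{"api": "apply_moves", "payload": {
  "rows": [
    [[0,-1,0],0,4.5],
    [[0,-4,0],0,4.5],
    [[0,-8,0],0,4.5],
    [[0,-12,0],0,4.5],
    [[0,-15,0],0,4.5]
  ]
}}

```text
time: 26.32
tool_pos: [444.8, 76.9, 174.2]
tcp_rot: [-1.584, 0.01, -1.426]
contact_force: [0.8, -0.2, -1.3]
grip_width: 52.7
```

```bash
python3 d.py 597.3 113.6 170
```

```text
t 26.32 pos [444.8  76.9 174.2] rpy [-1.584  0.01  -1.426] F [ 0.8 -0.2 -1.3] w 52.7
delta cm [-1.42  0.23 15.62] turn 0.007
```

{"api": "apply_moves", "payload": {
  "rows": [
    [[-0.2,0,2],0,4.5],
    [[-0.6,0,6],0,4.5],
    [[-1,0,10],0,4.5],
    [[-1.3,0,13.5],0,4.5],
    [[-1.4,0,15.5],0,4.5]
  ]
}}

```text
time: 26.95
tool_pos: [597.2, 113.5, 172.4]
tcp_rot: [-1.584, 0.01, -1.425]
contact_force: [0.4, -0.3, -1.3]
grip_width: 52.7
```

{"api": "apply_moves", "payload": {
  "rows": [
    [[0,0,0.1],0,4.5],
    [[0,3,0.1],0,4.5],
    [[0,7,0.1],0,4.5],
    [[0,10,0.1],0,4.5],
    [[0,11,0.1],0,4.5]
  ]
}}

```text
time: 27.58
tool_pos: [594.6, 114.4, 60.9]
tcp_rot: [-1.588, 0.01, -1.425]
contact_force: [-0.0, 1.2, -0.3]
grip_width: 52.4
```

```bash
python3 d.py 597.3 113.6 32
```

```text
t 27.57 pos [594.6 114.4  60.9] rpy [-1.588  0.01  -1.425] F [-0.   1.2 -0.3] w 52.4
delta cm [0.14 2.89 0.3 ] turn 0.008
```

{"api": "apply_moves", "payload": {
  "rows": [
    [[0.1,1,0.25],0,4.5],
    [[0.1,1.7,0.25],0,4.5],
    [[0.1,2,0.25],0,4.5]
  ]
}}

```text
time: 27.95
tool_pos: [597.1, 113.8, 41.1]
tcp_rot: [-1.587, 0.01, -1.425]
contact_force: [0.2, -0.0, -0.7]
grip_width: 52.8
```

```bash
python3 d.py 597.3 113.6 32; python3 - <<'E'
from h import *
im=snap('scene','s5')
cv2.imwrite('pics/s5z.png',cv2.resize(im[150:300,130:330],None,fx=4,fy=4,interpolation=cv2.INTER_CUBIC))
E
```

```text
t 27.95 pos [597.1 113.8  41.1] rpy [-1.587  0.01  -1.425] F [ 0.2 -0.  -0.7] w 52.8
delta cm [0.04 0.91 0.04] turn 0.008
```

View pics/s5z.png

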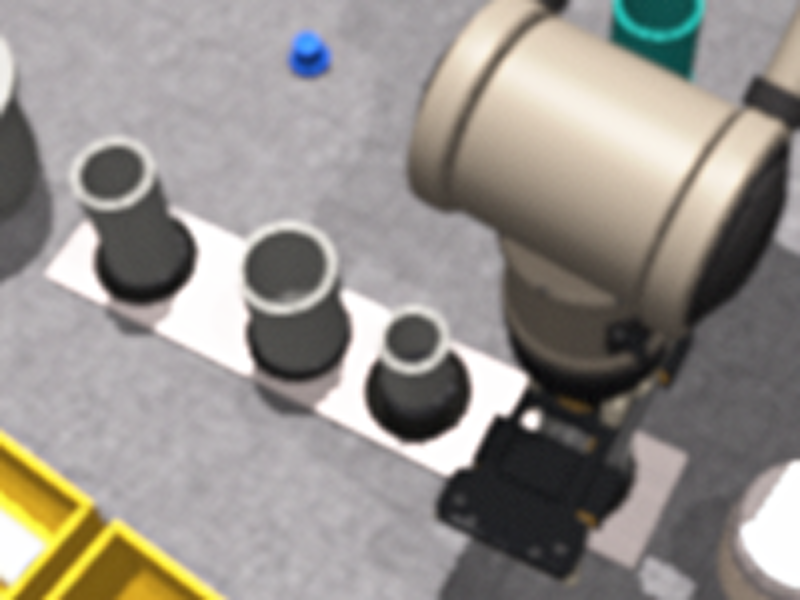

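d, c and b stand upright on their pads. The held sleeve is over the last pad, well clear of its neighbours, so I lower it.

{"api": "apply_moves", "payload": {
  "rows": [
    [[0,0.4,0.05],0,4.5],
    [[0,0.7,0.05],0,4.5],
    [[0,0.8,0.05],0,4.5],
    [[0,0.8,0.05],0,4.5]
  ]
}}

```text
time: 28.5
tool_pos: [597.2, 114.0, 32.8]
tcp_rot: [-1.588, 0.01, -1.426]
contact_force: [-0.6, 0.3, -1.1]
grip_width: 52.6
```

{"api": "apply_moves", "payload": {
  "rows": [
    [[0,0.1,0],0,4.5],
    [[0,0.15,0],0,4.5],
    [[0,0.15,0],0,4.5]
  ]
}}

```text
time: 28.88
tool_pos: [597.4, 114.0, 32.2]
tcp_rot: [-1.587, 0.01, -1.425]
contact_force: [-2.4, 0.0, 5.7]
grip_width: 52.7
```

{"api": "apply_moves", "payload": {
  "rows": [
    [[0,0,0],0,5.8],
    [[0,0,0],0,6.5],
    [[0,0,0],0,7.5],
    [[0,0,0],0,9.1],
    [[0,0,0],0,9.1]
  ]
}}

```text
time: 29.5
tool_pos: [597.4, 114.0, 32.1]
tcp_rot: [-1.587, 0.01, -1.425]
contact_force: [0.4, 0.4, -0.6]
grip_width: 89.0
```

{"api": "apply_moves", "payload": {
  "rows": [
    [[0,0,0],0,9.1],
    [[0,-2,0],0,9.1],
    [[0,-6,0],0,9.1],
    [[0,-11,0],0,9.1],
    [[0,-16,0],0,9.1]
  ]
}}

```text
time: 30.12
tool_pos: [600.0, 112.8, 193.5]
tcp_rot: [-1.588, 0.01, -1.425]
contact_force: [0.0, 0.4, 0.3]
grip_width: 91.1
```

```bash
python3 d.py 400 300 220
```

```text
t 30.12 pos [600.  112.8 193.5] rpy [-1.588  0.01  -1.425] F [0.  0.4 0.3] w 91.1
delta cm [-21.45  -2.14 -17.12] turn 0.008
```

Moving the arm aside for a clear view.

{"api": "apply_moves", "payload": {
  "rows": [
    [[-4.3,-0.4,-3.5],0,9.1],
    [[-8.6,-0.8,-7],0,9.1],
    [[-13,-1.2,-10.5],0,9.1],
    [[-17.2,-1.6,-14],0,9.1],
    [[-21,-2,-17],0,9.1]
  ]
}}

```text
time: 30.75
tool_pos: [400.1, 296.8, 218.8]
tcp_rot: [-1.587, 0.01, -1.425]
contact_force: [0.7, 0.8, 0.6]
grip_width: 91.1
```

{"api": "apply_moves", "payload": {
  "rows": [
    [[0,0,0],0,9.1],
    [[0,0,0],0,9.1]
  ]
}}

```text
time: 31.0
tool_pos: [400.4, 296.7, 219.0]
tcp_rot: [-1.587, 0.01, -1.424]
contact_force: [0.4, -0.4, 0.2]
grip_width: 91.2
```

```bash
python3 - <<'E'
from h import *
im=snap('top','t6'); i2=snap('scene','s6')
P=dict(d=(637.7,-176.8),c=(622.6,-69.1),b=(611.5,10.8),a=(597.3,113.6))
def mk(im,n,x0,y0,w,h,f):
    o=cv2.resize(im[y0:y0+h,x0:x0+w],None,fx=4,fy=4,interpolation=cv2.INTER_CUBIC)
    th=np.linspace(0,6.28,60)
    for k in P:
        for z,r,c in ((10+H[k],D[k]/2,(0,0,255)),(10,33,(0,255,255))):
            q=proj(n,np.c_[P[k][0]+r*np.cos(th),P[k][1]+r*np.sin(th),0*th+z])
            cv2.polylines(o,[((q-[x0,y0]+.5)*4-.5).round().astype(np.int32)],True,c,1)
    cv2.imwrite(f,o)
mk(im,'top',165,110,200,120,'pics/t6z.png'); mk(i2,'scene',130,160,190,130,'pics/s6z.png')
print(bot.get_obs()['tool_pos'])
E
```

```text
[400.99491759 296.09227098 218.67912166]
```

View pics/t6z.png

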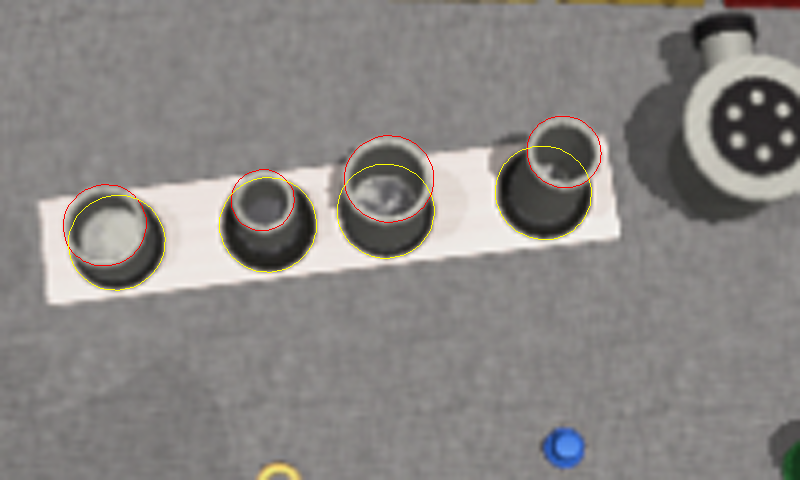

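View pics/s6z.png

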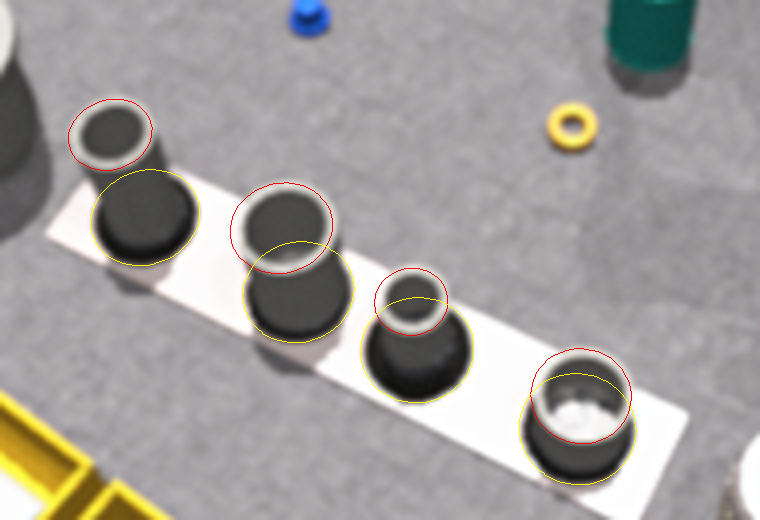

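The four rims sit on the predicted circles in both views, within about 2–3 mm, and all four sleeves are upright. The arm is clear, so I hand in.

```bash
python3 - <<'E'
from plant import bot,order
print(bot.get_obs()['contact_force'].round(1)); print(order.close_job())
E
```

```text
[-0.3  0.7 -1. ]
the job is handed in; nothing more can be done
None
```

The four sleeves stand on their pads in height order from the drain end: d (98 mm), c (82 mm), b (66 mm) and a (50 mm). I handed the job in at about 31 s; it reports no verdict.

- **Placing:** Each sleeve was set down with light contact (about 2–6 N) at the expected height before I opened the fingers. None was dropped, and the green and turquoise look-alikes were left alone.
- **Final check:** In both views the rims matched circles drawn at the pad centres to about 2–3 mm by eye. All four looked upright, and the arm was clear.
- **Disagreements:**
  - The two views differed by up to about 3 mm on pad and sleeve positions, so I used averages.
  - The automatic rim fit failed for b against the white board, so I judged the placed sleeves by eye from enlarged and overlaid pictures.
  - The grip on a read about 52.7 mm against the nominal 54 mm.
  - The tool had drifted to about 0.02 rad of tilt by the end, below the 0.08 rad limit.

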